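# Weigh the yellow topping canister

### The arm

A 6-joint arm with a two-finger parallel gripper is mounted at the origin on the work surface. World frame = base frame: x ahead of the robot, y to its left, z up, the work surface at z = 0. Lengths are in m, angles in rad, forces in N, time in s.
With the tool pointing down it reaches from about 0.35 to 0.975 m from the base axis. Payload 4.9 kg.
Tool frame: the origin (TCP) lies on the centre line of the jaws, within the pads' length; the fingertips stand 14 mm ahead of it and the grasp point (between the pads) lies 5 mm behind it; x points along the fingers, z is the direction in which the jaws open and shut, and the axes are right-handed (so a half turn about x gives the same grasp; the last joint's range is limited). The gripper opens to 85 mm and grips with 20 to 120 N. Pads are 22 mm wide; open, the fingers measure 114 mm over their backs; the gripper's body (76 mm by 85 mm) begins 54 mm behind the grasp point. The pads swing forward as they close: fully open they stand 13 mm farther back than shut.
Start: joints at [1.166, 0.053, 1.613, -0, 1.476, -0.119], TCP at [0.176, 0.6, 0.245] pointing down, gripper open.
Joint ranges: [-3.01, 3.01], [-1.01, 2.22], [0.06, 2.58], [-1.02, 4.17], [0.09, 2.62], [-3.14, 3.14]. Speed limits (rad/s): [2.57, 2.57, 3.14, 3.14, 3.14, 3.14].

### API

Orientations are given as a rotation vector (axis times angle).
In Python, from station import ctrl gives the robot as it stands.
- The arm moves only by the tool move_arm, never from a script. Its argument "increments" is a list that holds one entry, the list of rows, each a list of 4 numbers: the shift along the tool's x, y, z in units of 25 cm (1.0 is 25 cm), then the turn about the tool's x in units of 90 degrees (1.0 is 90 degrees). A call has 1 to 20 rows; each row shifts and turns the commanded pose from where the row before left it, along the tool's axes as they then stand; what a row does not reach is not made up. A row lasts 1/12 s, in which the tool goes at most 41.7 mm and 7.16 degrees, less where a joint would pass 70% of its speed; a pose out of reach is approached as far as the arm can. A call with a number of a shift or a turn outside -1 to 1 is refused whole. A call with a gripper value outside its range is refused whole. "gripper" is the closure, from 0 (fully open) to 1 (shut), set as the call begins (left out, the last holds). The fingers move at their own pace and stop on an object; "squeeze" is the grip in N (left out, the last holds). Time passes only in rows, so rows that do not move let the fingers close. It gives the time, the measured TCP pose, the force and the opening at its end, in the units of the state.
- ctrl.get_obs(): the state, without advancing time (a new reading comes with each control period).
- ctrl.get_image(name): name is "scene" or "top"; returns a dict with "pixels" (420x560x3 uint8, red, green, blue), "depth" (420x560 float32, m along the optical axis (not along the pixel's ray), 0 where there is no reading), "K" (3x3 intrinsics, pixels), "extrinsics" (4x4, takes a point from camera to world coordinates). Camera axes: x right, y up, looking along -z (the intrinsics and any distortion apply to the point x, -y, -z); pixel columns grow to the right and rows downward; lengths in m; the calibration is good to about 2 mm. A picture is of the moment at which its call begins.
- ctrl.finish_job(): hands the job in, once; it reports no verdict.
Trained networks look in the newest picture that a camera, given by its name, has taken for a name from the list of things; names that differ only in an ending like _2 or _b are one class to them, and where a whole thing is asked for, a point or a joint stands for the part that bears it (a point fixed in the world has none). Each returns a list of dicts, best first, with "score" (0 to 1); they miss things now and then, are a little off and sometimes report something else, mostly with a low value. They report only what shows in the picture. A call takes as long as a camera call. They do not tell look-alikes from the thing itself.
- ctrl.trace(camera, target): "region" (420x560 bool, what is visible of it) and "pixel" ([row, column] in pixels, amid what is visible of it).
The state is a dict: "t": time; "q": joint angles; "dq": joint speeds; "effort": joint torques, N m; "tool_pos": TCP position; "tool_rot": TCP orientation; "contact_force": force on the tool from outside, world axes, zero at the start; "wrist_torque": the same for the moment, N m; "opening": finger opening in m.
Only numpy, scipy, OpenCV 4.12 (cv2) and the standard library are available. Lean on these libraries where they do the work, as an engineer would, in place of code of your own. Each camera call takes 0.05 s, during which the arm holds its last target. There are 200 camera calls.

### The job

Lift the canister with the yellow lid straight up by its grip bar, out from between the neighbours it interlocks with, and set it down gently and upright in the middle of the kitchen scale's metal platform, then let go. Leave the red and green canisters standing where they are in the rack.

Things in the scene. Friction and masses are not known exactly. Their poses are not given: they have to be found in the camera images.
- can_yellow_mid (a point): White 66 x 66 mm canister, yellow lid, bar and rail, 0.4 kg at most. Point on its centre line, 53 mm above its underside; z up, y along the row. The flat lid's top is 13 mm above the point. On the lid, centred, stands the grip bar: 18 mm thick (x), 32 mm long (y), from 13 to 53 mm above the point; pinch it along x. Upright T-shaped rail, 17 mm out from its +y face; T-slot in its -y face.
- can_red_mid (a point): Same canister in red; same point and axes. The three stand in a row in a grey rack, 69 mm apart, in any order, undersides 6 mm above the table. Each 60 mm high rail sits in the next one's slot with 3 mm of play; the rack's end blocks have the same rail and slot. So each comes out only straight up, 60 mm or more; nothing holds it down.
- can_green_mid (a point): Same canister in green; same point and axes. It and the red one stand loose in the rack and stay there.
- pan (a point): Centre of the top of the scale's flat square aluminium platform, 160 x 160 mm, 45 mm above the table, rigid, no rim. z up. The scale is black, fixed to the table, and its lower display part reaches 130 mm out on its -x side.
Not all that is in view belongs to the job. Leave any purple look-alike of the part that bears can_yellow_mid alone.

How it is judged:
On the way:
1. the yellow canister is lifted clear above the row (height (world z) of can_yellow_mid above 0.12 m), for 0.1 s.
At the end, for the whole second after the job is handed in: The yellow canister stands upright (within 0.1 rad) and still on the scale's platform, its centre within 25 mm of the platform's centre; the red and green canisters stand in the rack within 15 mm of where they were and within 0.15 rad of upright (horizontal distance between can_yellow_mid and pan below 0.025 m and z of can_yellow_mid in the frame of pan between 0.047 and 0.059 m and angle between can_yellow_mid's own z axis and vertical below 0.1 rad and linear speed of can_yellow below 0.02 m/s and distance of each of can_red_mid, can_green_mid from where it was at the start of the episode below 0.015 m and angle between each of can_red_mid, can_green_mid's own z axis and vertical below 0.15 rad); the robot touches nothing.
It fails at once if the red or green canister is dragged more than 25 mm from its place (distance of any of can_red_mid, can_green_mid from where it was at the start of the episode above 0.025 m).
It fails at once if the yellow canister is let go, dropped, with its underside more than 25 mm above the level of the scale's platform (height (world z) of can_yellow_mid above 0.123 m and contact force between the fingers and can_yellow below 0.05 N).
It also fails if it takes over 42 s, if anything falls off the work surface, if the arm or the gripper's body presses on something with over 40 N, if the wrist force passes 120 N, or if a joint passes its speed limit or range.

## Working session

There is one attempt and no reset: what is moved stays moved. The work goes in short steps, Python scripts to look and compute and a tool call to move; the robot and the scene stay as the last step left them, time stands still between calls to the robot, and variables do not carry over. Pictures are saved under pics/ and viewed, about 8 in all and at most 12, crops included, and the job is handed in when it is done.

Besides the shell and the picture viewer there is one more tool, called after "Emit:" in YAML: its name, and indented under it one key for each argument. move_arm: Moves the arm, as the interface text tells. Shifts and turns lie within -1 to 1; 1 stands for 25 cm of shift or 90 degrees of turn. Its arguments: {"type":"object","properties":{"increments":{"type":"array","items":{"type":"array","items":{"type":"array","items":{"type":"number","minimum":-1,"maximum":1}}}},"gripper":{"type":"number"},"squeeze":{"type":"number"}},"required":["increments"]}

```bash
mkdir -p pics; cat > h.py <<'E'
import numpy as np, cv2
from station import ctrl
def world(im, mask=None):
    d=im["depth"]; K=im["K"]; v,u=np.indices(d.shape)
    p=np.stack([(u-K[0,2])/K[0,0]*d, -(v-K[1,2])/K[1,1]*d, -d],-1)
    E=im["extrinsics"]; return p@E[:3,:3].T+E[:3,3]
E
python3 - <<'E'
from h import *
o=ctrl.get_obs(); print({k:np.round(v,3) for k,v in o.items()})
for c in("scene","top"):
    im=ctrl.get_image(c); cv2.imwrite(f"pics/{c}0.png",im["pixels"][:,:,::-1]); P=world(im)
    np.savez(f"{c}0.npz",P=P,px=im["pixels"],d=im["depth"])
    print(c,np.round(im["K"],1).tolist(),np.round(im["extrinsics"],3).tolist())
    for n in("can_yellow_mid","can_red_mid","can_green_mid","pan"):
        for r in ctrl.trace(c,n)[:3]:
            m=r["region"]&(im["depth"]>0); Q=P[m]
            print(c,n,round(r["score"],2),r["pixel"],m.sum(),np.round(np.median(Q,0),3),np.round(np.percentile(Q,[2,98],axis=0),3).tolist())
E
```

```text
{'t': np.float64(0.0), 'q': array([ 1.166,  0.053,  1.614,  0.   ,  1.476, -0.119]), 'dq': array([-0.   ,  0.003, -0.001, -0.001, -0.001, -0.001]), 'effort': array([-0.0000e+00, -3.9369e+01, -3.7017e+01, -0.0000e+00,  7.0000e-03,
       -0.0000e+00]), 'tool_pos': array([0.176, 0.599, 0.244]), 'tool_rot': array([-0.997,  1.333,  0.996]), 'contact_force': array([-0.523, -0.392, -0.075]), 'wrist_torque': array([-0.058,  0.016,  0.053]), 'opening': np.float64(0.085)}
scene [[435.2, 0.0, 280.9], [0.0, 435.2, 206.3], [0.0, 0.0, 1.0]] [[-0.285, -0.784, 0.552, 0.974], [0.959, -0.234, 0.162, 0.133], [0.002, 0.575, 0.818, 0.789], [0.0, 0.0, 0.0, 1.0]]
scene can_yellow_mid 0.91 [173.3, 291.3] 1349 [ 0.388 -0.012  0.061] [[0.333, -0.047, 0.004], [0.412, 0.016, 0.106]]
scene can_yellow_mid 0.84 [269.0, 388.9] 1724 [0.57  0.214 0.068] [[0.525, 0.177, 0.011], [0.598, 0.255, 0.112]]
scene can_yellow_mid 0.8 [203.0, 448.2] 1773 [0.38  0.316 0.058] [[0.327, 0.283, 0.002], [0.408, 0.362, 0.106]]
scene can_red_mid 0.79 [267.2, 422.1] 1758 [0.547 0.279 0.068] [[0.504, 0.242, 0.007], [0.575, 0.32, 0.112]]
[... 243 characters left out ...]
 [0.0, 380.5, 202.5], [0.0, 0.0, 1.0]] [[0.013, 0.983, -0.182, 0.35], [-1.0, 0.009, -0.021, -0.009], [-0.019, 0.182, 0.983, 0.867], [0.0, 0.0, 0.0, 1.0]]
top can_yellow_mid 0.82 [253.9, 194.1] 1247 [0.389 0.175 0.064] [[0.35, 0.138, -0.0], [0.434, 0.213, 0.106]]
top can_yellow_mid 0.79 [265.5, 130.9] 1389 [0.362 0.309 0.064] [[0.324, 0.283, 0.004], [0.404, 0.354, 0.106]]
top can_yellow_mid 0.73 [265.1, 285.5] 1023 [ 0.367 -0.016  0.065] [[0.33, -0.049, -0.001], [0.41, 0.015, 0.106]]
top can_green_mid 0.69 [169.6, 213.9] 1142 [0.568 0.143 0.07 ] [[0.54, 0.106, 0.008], [0.611, 0.188, 0.112]]
top pan 0.66 [223.0, 375.8] 6861 [ 0.466 -0.214  0.044] [[0.364, -0.296, 0.023], [0.569, -0.13, 0.047]]
```

View pics/scene0.png

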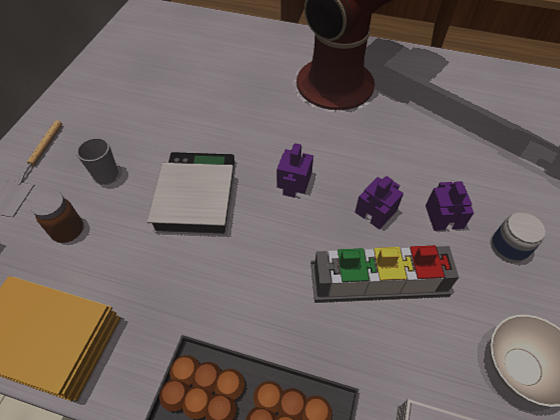

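View pics/top0.png

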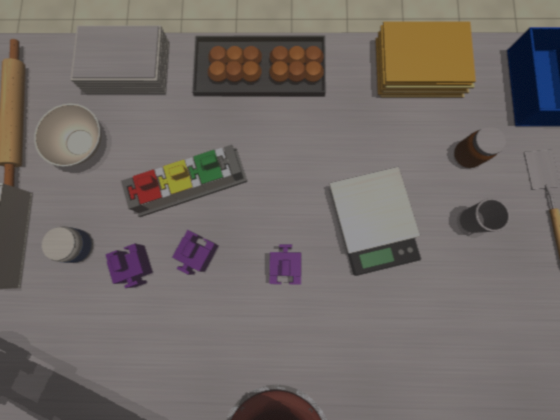

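```bash
python3 - <<'E'
import numpy as np, cv2
for c in("scene","top"):
    f=np.load(c+"0.npz"); P=f["P"]; px=f["px"]; ok=f["d"]>0
    h=cv2.cvtColor(px,cv2.COLOR_RGB2HSV); x,y,z=P[...,0],P[...,1],P[...,2]
    near=ok&(x>.46)&(x<.68)&(y>.05)&(y<.38)
    print(c)
    for n,lo,hi in(("red",-1,10),("yellow",18,35),("green",40,85)):
        H=h[...,0].astype(int); H=np.where(H>170,H-180,H)
        col=near&(h[...,1]>90)&(h[...,2]>50)&(H>=lo-9*(lo<0))&(H<=hi)
        for nm,m in(("bartop",col&(z>.107)&(z<.118)),("lid",col&(z>.066)&(z<.078))):
            if m.sum()>5:
                Q=P[m]; r=cv2.minAreaRect(Q[:,:2].astype(np.float32)*1000)
                print(n,nm,m.sum(),np.round(Q.mean(0),4),[np.round(a,1) for a in r], np.round(np.median(h[m],0)))
    m=ok&(abs(z-.045)<.006)&(x>.3)&(x<.7)&(y<-.08)&(y>-.38)&(h[...,1]<60)&(h[...,2]>90)
    Q=P[m]; print("pan",m.sum(),np.round(np.median(Q,0),4),[np.round(a,1) for a in cv2.minAreaRect(Q[:,:2].astype(np.float32)*1000)])
E
```

```text
scene
red bartop 164 [0.5359 0.2749 0.1113] [array([535.2, 275.6]), array([18.3, 31.2]), np.float64(16.9)] [  1. 196. 137.]
red lid 530 [0.5409 0.2879 0.0715] [array([529. , 291.1]), array([66.9, 65.6]), np.float64(17.3)] [  1. 197. 138.]
yellow bartop 165 [0.5588 0.2103 0.1114] [array([558. , 209.9]), array([18.6, 31.3]), np.float64(18.8)] [ 27. 165. 165.]
yellow lid 539 [0.5622 0.2241 0.0716] [array([551.7, 226. ]), array([67.6, 65. ]), np.float64(18.1)] [ 28. 166. 164.]
green bartop 157 [0.5805 0.1452 0.1114] [array([579.9, 145. ]), array([17.4, 31.6]), np.float64(18.0)] [ 64. 138.  98.]
green lid 528 [0.5839 0.1614 0.0715] [array([574.6, 161.5]), array([65.9, 64.6]), np.float64(18.4)] [ 64. 140. 100.]
pan 4469 [ 0.4964 -0.2073  0.0451] [array([ 490.2, -209.8]), array([162.2, 161.2]), np.float64(14.0)]
top
red bartop 128 [0.5337 0.2741 0.1111] [array([534.4, 274.4]), array([17.5, 31.2]), np.float64(17.0)] [  1. 177. 128.]
red lid 461 [0.5256 0.2837 0.0714] [array([528.2, 290.7]), array([66.4, 65. ]), np.float64(20.3)] [  1. 176. 130.]
yellow bartop 132 [0.5563 0.2096 0.1108] [array([557.1, 210.1]), array([18.1, 31.6]), np.float64(19.3)] [ 28. 164. 145.]
yellow lid 469 [0.5479 0.2198 0.0712] [array([551.4, 225.3]), array([66. , 64.4]), np.float64(18.8)] [ 29. 162. 145.]
green bartop 120 [0.5793 0.1451 0.1109] [array([579.4, 145.2]), array([17.4, 31.2]), np.float64(18.4)] [ 63. 124.  99.]
green lid 420 [0.5703 0.1566 0.0713] [array([573.4, 161.4]), array([63.9, 63.4]), np.float64(20.3)] [ 63. 124. 101.]
pan 5298 [ 0.4884 -0.2092  0.0444] [array([ 491. , -209.6]), array([160.1, 161.1]), np.float64(14.1)]
```

The scene view shows the rack with green, yellow and red bars at about (350,262), (388,258) and (425,255), and the scale at (193,195). The three purple look-alikes stand loose, away from the rack. Both cameras agree on the positions to about 1 mm.

```bash
cat >> h.py <<'E'
from scipy.spatial.transform import Rotation as R
def go(target, yaw=None):
    o=ctrl.get_obs(); M=R.from_rotvec(o["tool_rot"]).as_matrix(); p=np.array(o["tool_pos"])
    d=np.array(target)-p
    print("t",round(float(o["t"]),2),"p",np.round(p,4),"axes x,y,z",np.round(M.T,3).tolist())
    print("shift tool units",np.round(M.T@d/.25,4),"force",np.round(o["contact_force"],1),"open",round(float(o["opening"]),4),"q",np.round(o["q"],3))
    if yaw is not None:
        a=np.degrees(np.arctan2(M[1,2],M[0,2])); e=(yaw-a+90)%180-90
        print("jaw yaw",round(a,2),"turn about tool x (down) units",round(-e/90,4))
E
python3 -c "
from h import *
go([.5575,.210,.20],18.7)"
```

```text
t 0.5 p [0.1762 0.5996 0.2453] axes x,y,z [[-0.0, -0.0, -1.0], [-0.959, 0.282, -0.0], [0.282, 0.959, -0.0]]
shift tool units [ 0.1813 -1.9027 -1.0652] force [ 0.2  0.3 -0.8] open 0.0851 q [ 1.166  0.053  1.613 -0.     1.476 -0.119]
jaw yaw 73.63 turn about tool x (down) units 0.6103
```

Emit:
move_arm:
  increments:
    - [[0,-0.1,-0.056,0],[0,-0.1,-0.056,0],[0,-0.1,-0.056,0],[0,-0.1,-0.056,0],[0,-0.1,-0.056,0],[0,-0.1,-0.056,0],[0,-0.1,-0.056,0],[0,-0.1,-0.056,0],[0,-0.1,-0.056,0],[0,-0.1,-0.056,0],[0,-0.1,-0.056,0],[0,-0.1,-0.056,0],[0,-0.1,-0.056,0],[0,-0.1,-0.056,0],[0,-0.1,-0.056,0],[0,-0.1,-0.056,0],[0,-0.1,-0.056,0],[0,-0.1,-0.056,0],[0,-0.1,-0.056,0],[0,0,0,0]]
  gripper: 0

```text
t: 2.17
tool_pos: [0.5597, 0.2071, 0.2453]
tool_rot: [-0.994, 1.332, 0.991]
contact_force: [0.0, 0.4, -0.0]
opening: 0.0853
```

Emit:
move_arm:
  increments:
    - [[0,0,0,0.061],[0,0,0,0.061],[0,0,0,0.061],[0,0,0,0.061],[0,0,0,0.061],[0,0,0,0.061],[0,0,0,0.061],[0,0,0,0.061],[0,0,0,0.061],[0,0,0,0.061],[0,0,0,0],[0,0,0,0],[0,0,0,0]]

```text
t: 3.25
tool_pos: [0.5568, 0.2107, 0.2453]
tool_rot: [-0.258, 1.555, 0.258]
contact_force: [1.3, -0.2, 0.2]
opening: 0.0853
```

```bash
python3 - <<'E'
from h import *
go([.5575,.210,.094],18.7)
im=ctrl.get_image("scene"); cv2.imwrite("pics/s1.png",cv2.resize(im["pixels"][150:320,260:500,::-1],None,fx=3,fy=3))
P=world(im); h=cv2.cvtColor(im["pixels"],cv2.COLOR_RGB2HSV)
m=(im["depth"]>0)&(abs(h[...,0].astype(int)-27)<9)&(h[...,1]>90)&(abs(P[...,2]-.112)<.005)&(abs(P[...,0]-.557)<.05)&(abs(P[...,1]-.21)<.05)
print(m.sum()); 
if m.sum()>5: print([np.round(a,1) for a in cv2.minAreaRect(P[m][:,:2].astype(np.float32)*1000)])
E
```

```text
t 3.25 p [0.5568 0.2107 0.2453] axes x,y,z [[0.0, 0.0, -1.0], [-0.323, 0.946, 0.0], [0.946, 0.323, 0.0]]
shift tool units [ 0.6054 -0.0036  0.0017] force [ 1.3 -0.2  0.2] open 0.0853 q [ 0.237 -0.017  1.684  0.     1.475 -0.092]
jaw yaw 18.85 turn about tool x (down) units 0.0017
165
[array([558.2, 210.5]), array([18.1, 31.6]), np.float64(23.2)]
```

Emit:
move_arm:
  increments:
    - [[0.04,0,0,0],[0.04,0,0,0],[0.04,0,0,0],[0.04,0,0,0],[0.04,0,0,0],[0.04,0,0,0],[0.04,0,0,0],[0.04,0,0,0],[0.04,0,0,0],[0.04,0,0,0],[0.04,0,0,0],[0.04,0,0,0],[0.04,0,0,0],[0.025,0,0.001,0],[0.02,-0.002,0.001,0],[0.02,-0.002,0,0],[0,0,0,0],[0,0,0,0]]

```text
t: 4.8
tool_pos: [0.5578, 0.2097, 0.099]
tool_rot: [-0.256, 1.556, 0.256]
contact_force: [0.1, -0.7, -0.0]
opening: 0.0853
```

```bash
python3 - <<'E'
from h import *
go([.5575,.210,.094],18.7)
im=ctrl.get_image("scene"); cv2.imwrite("pics/s2.png",cv2.resize(im["pixels"][150:320,260:500,::-1],None,fx=3,fy=3))
E
```

```text
t 4.8 p [0.5578 0.2097 0.099 ] axes x,y,z [[-0.0, -0.0, -1.0], [-0.321, 0.947, 0.0], [0.947, 0.321, -0.0]]
shift tool units [ 0.0202  0.0016 -0.0007] force [ 0.1 -0.7 -0. ] open 0.0853 q [ 0.235  0.118  1.799  0.     1.225 -0.092]
jaw yaw 18.72 turn about tool x (down) units 0.0002
```

View pics/s2.png

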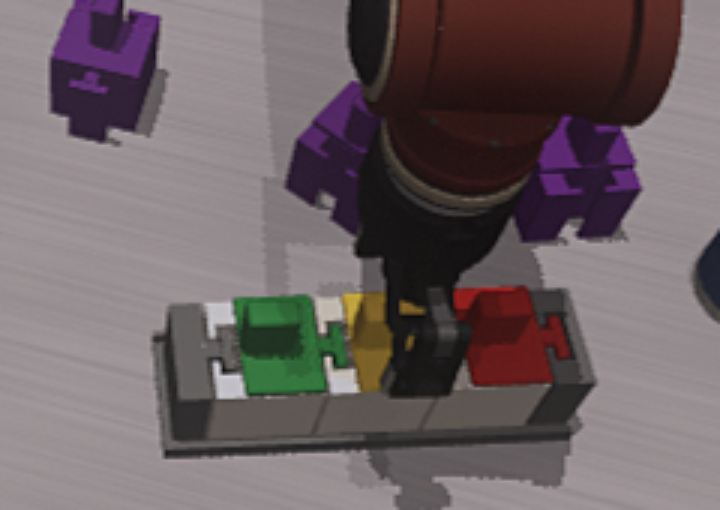

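The fingers straddle the yellow bar (crop about (430,340)), clear of the red and green canisters. I'll go down 4 mm and close.

Emit:
move_arm:
  increments:
    - [[0.008,0,0,0],[0.008,0,0,0],[0,0,0,0],[0,0,0,0]]

```text
t: 5.18
tool_pos: [0.5577, 0.2097, 0.095]
tool_rot: [-0.256, 1.556, 0.256]
contact_force: [-0.2, -0.0, 0.3]
opening: 0.0857
```

Emit:
move_arm:
  increments:
    - [[0,0,0,0],[0,0,0,0],[0,0,0,0],[0,0,0,0],[0,0,0,0],[0,0,0,0],[0,0,0,0],[0,0,0,0],[0,0,0,0],[0,0,0,0],[0,0,0,0],[0,0,0,0]]
  gripper: 1
  squeeze: 50

```text
t: 6.18
tool_pos: [0.5577, 0.2097, 0.0951]
tool_rot: [-0.256, 1.556, 0.256]
contact_force: [-1.9, -0.7, 1.2]
opening: 0.0172
```

Gripped, with an 17 mm opening on the 18 mm bar. Next I lift slowly for a first stretch and check the force.

Emit:
move_arm:
  increments:
    - [[-0.01,0,0,0],[-0.015,0,0,0],[-0.015,0,0,0],[-0.015,0,0,0],[-0.015,0,0,0],[-0.015,0,0,0],[-0.015,0,0,0],[0,0,0,0]]

```text
t: 6.85
tool_pos: [0.5584, 0.2099, 0.1213]
tool_rot: [-0.256, 1.554, 0.257]
contact_force: [-0.0, -0.6, -3.8]
opening: 0.0175
```

```bash
python3 - <<'E'
from h import *
go([.5577,.2097,.26],18.7)
im=ctrl.get_image("scene"); cv2.imwrite("pics/s3.png",cv2.resize(im["pixels"][150:320,260:500,::-1],None,fx=3,fy=3))
E
```

```text
t 6.85 p [0.5584 0.2099 0.1213] axes x,y,z [[0.002, 0.0, -1.0], [-0.321, 0.947, -0.0], [0.947, 0.321, 0.002]]
shift tool units [-5.546e-01  1.000e-04 -1.800e-03] force [-0.  -0.6 -3.8] open 0.0175 q [ 0.235  0.092  1.787  0.     1.261 -0.092]
jaw yaw 18.73 turn about tool x (down) units 0.0003
```

View pics/s3.png

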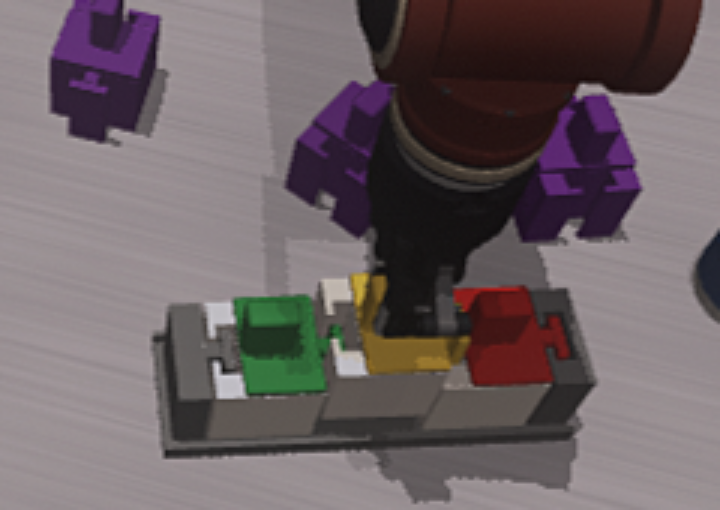

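Yellow rises level (crop (400,330)), red and green have stayed put, and the load is 3.8 N. I'll continue the lift.

Emit:
move_arm:
  increments:
    - [[-0.02,0,0,0],[-0.02,0,0,0],[-0.02,0,0,0],[-0.02,0,0,0],[-0.02,0,0,0],[-0.02,0,0,0],[-0.02,0,0,0],[-0.03,0,0,0],[-0.03,0,0,0],[-0.04,0,0,0],[-0.04,0,0,0],[-0.04,0,0,0],[-0.04,0,0,0],[-0.04,0,0,0],[-0.04,0,0,0],[-0.04,0,0,0],[-0.04,0,0,0],[-0.02,0,0,0],[-0.01,0,0,0],[0,0,0,0]]

```text
t: 8.57
tool_pos: [0.558, 0.2098, 0.2584]
tool_rot: [-0.256, 1.554, 0.256]
contact_force: [0.2, 0.0, -3.1]
opening: 0.017
```

```bash
python3 - <<'E'
from h import *
go([.4905,-.2097,.255],18.7)
im=ctrl.get_image("scene"); cv2.imwrite("pics/s4.png",im["pixels"][:,:,::-1])
E
```

```text
t 8.57 p [0.558  0.2098 0.2584] axes x,y,z [[0.001, 0.0, -1.0], [-0.321, 0.947, -0.0], [0.947, 0.321, 0.001]]
shift tool units [ 0.0129 -1.5025 -0.7944] force [ 0.2  0.  -3.1] open 0.017 q [ 0.235 -0.023  1.668  0.     1.496 -0.092]
jaw yaw 18.72 turn about tool x (down) units 0.0003
```

View pics/s4.png

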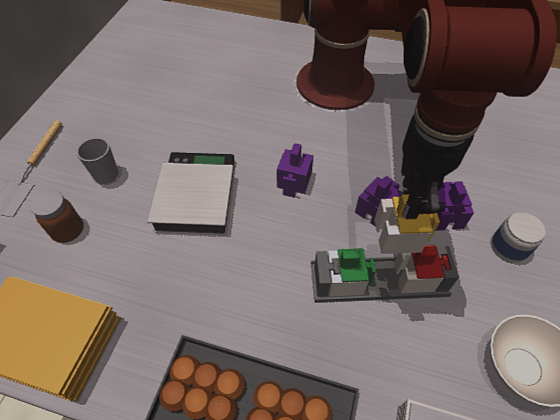

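Yellow (410,225) hangs upright above the row, and green (350,270) and red (428,270) are standing in the rack. I'll traverse to the scale.

Emit:
move_arm:
  increments:
    - [[0,-0.02,-0.0106,0],[0,-0.04,-0.0212,0],[0,-0.06,-0.0317,0],[0,-0.08,-0.0423,0],[0,-0.08,-0.0423,0],[0,-0.08,-0.0423,0],[0,-0.08,-0.0423,0],[0,-0.08,-0.0423,0],[0,-0.08,-0.0423,0],[0,-0.08,-0.0423,0],[0,-0.08,-0.0423,0],[0,-0.08,-0.0423,0],[0,-0.08,-0.0423,0],[0,-0.08,-0.0423,0],[0,-0.08,-0.0423,0],[0,-0.08,-0.0423,0],[0,-0.08,-0.0423,0],[0,-0.08,-0.0423,0],[0,-0.06,-0.0317,0],[0,-0.04,-0.0212,0]]

```text
t: 10.28
tool_pos: [0.4926, -0.1889, 0.2569]
tool_rot: [-0.255, 1.557, 0.255]
contact_force: [0.1, -0.6, -3.4]
opening: 0.0171
```

Emit:
move_arm:
  increments:
    - [[0,-0.04,-0.021,0],[0,-0.03,-0.016,0],[0,-0.01,-0.006,0],[0,0,0,0],[0,0,0,0],[0,0,0,0],[0,0,0,0]]

```text
t: 10.87
tool_pos: [0.4903, -0.2085, 0.2576]
tool_rot: [-0.257, 1.555, 0.257]
contact_force: [-1.3, -0.3, -3.8]
opening: 0.0172
```

```bash
python3 - <<'E'
from h import *
go([.4905,-.2097,.134])
im=ctrl.get_image("scene"); cv2.imwrite("pics/s5.png",im["pixels"][:,:,::-1])
P=world(im); h=cv2.cvtColor(im["pixels"],cv2.COLOR_RGB2HSV)
m=(im["depth"]>0)&(abs(h[...,0].astype(int)-27)<9)&(h[...,1]>90)&(abs(P[...,0]-.49)<.07)&(abs(P[...,1]+.21)<.07)&(P[...,2]>.2)
Q=P[m]; print(len(Q)); l=Q[abs(Q[:,2]-np.median(Q[:,2]))<.01]
A=np.c_[l[:,:2]-l[:,:2].mean(0),np.ones(len(l))]; print("lid plane slopes,z",np.linalg.lstsq(A,l[:,2],rcond=None)[0].round(3))
E
```

```text
t 10.87 p [ 0.4903 -0.2085  0.2576] axes x,y,z [[0.0, 0.0, -1.0], [-0.322, 0.947, 0.0], [0.947, 0.322, 0.0]]
shift tool units [ 0.4942 -0.0049 -0.0009] force [-1.3 -0.3 -3.8] open 0.0172 q [-0.542 -0.176  1.812  0.     1.507 -0.87 ]
842
lid plane slopes,z [ 0.    -0.107  0.234]
```

View pics/s5.png

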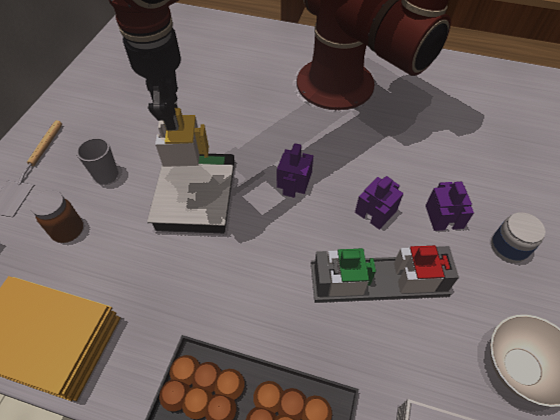

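Yellow (182,140) hangs over the scale, and the fit suggests a lid slope along y. I'll check that more carefully before lowering.

```bash
cat >> h.py <<'E'
def lid(c="scene"):
    im=ctrl.get_image(c); P=world(im); h=cv2.cvtColor(im["pixels"],cv2.COLOR_RGB2HSV)
    m=(im["depth"]>0)&(abs(h[...,0].astype(int)-27)<9)&(h[...,1]>90)&(abs(P[...,0]-.49)<.07)&(abs(P[...,1]+.21)<.08)&(P[...,2]>.06)
    Q=P[m]; a=np.radians(18.7); C=np.array([[np.cos(a),np.sin(a)],[-np.sin(a),np.cos(a)]])
    L=np.c_[(Q[:,:2]-[.4905,-.2097])@C.T,Q[:,2]]
    rng=np.random.default_rng(0); best=None
    for _ in range(400):
        t=L[rng.choice(len(L),3,False)]
        try: k=np.linalg.solve(np.c_[t[:,:2],np.ones(3)],t[:,2])
        except Exception: continue
        if np.abs(k[:2]).max()>.4: continue
        s=abs(np.c_[L[:,:2],np.ones(len(L))]@k-L[:,2])<.0015
        if best is None or s.sum()>best.sum(): best=s
    k=np.linalg.lstsq(np.c_[L[best][:,:2],np.ones(best.sum())],L[best][:,2],rcond=None)[0]
    print(c,len(L),best.sum(),"lid slope along can x,y; z",k.round(4),"extent x,y",np.percentile(L[best],[1,99],axis=0).round(3).tolist())
    return im
E
python3 -c "
from h import *
lid(); lid('top')"
```

```text
scene 952 436 lid slope along can x,y; z [-0.0077 -0.0091  0.2348] extent x,y [[-0.031, -0.011, 0.233], [0.034, 0.035, 0.236]]
top 363 116 lid slope along can x,y; z [ 0.1084 -0.1412  0.2344] extent x,y [[-0.006, 0.013, 0.227], [0.033, 0.052, 0.235]]
```

The better fit (436 points) shows the lid level to 0.01 rad. The top view is mostly occluded, so I don't use it. Contact should come at a TCP z of about 0.134, so I'll lower to about 3 mm above that and then creep down.

Emit:
move_arm:
  increments:
    - [[0.02,-0.002,0,0],[0.035,-0.003,0,0],[0.035,0,0,0],[0.035,0,0,0],[0.035,0,0,0],[0.035,0,0,0],[0.035,0,0,0],[0.035,0,0,0],[0.035,0,0,0],[0.035,0,0,0],[0.035,0,0,0],[0.035,0,0,0],[0.03,0,0,0],[0.02,0,0,0],[0.015,0,0,0],[0.012,0,0,0],[0.008,0,0,0],[0,0,0,0],[0,0,0,0],[0,0,0,0]]

```text
t: 12.68
tool_pos: [0.4908, -0.2105, 0.1355]
tool_rot: [-0.257, 1.555, 0.256]
contact_force: [-0.1, -0.2, -3.7]
opening: 0.0176
```

Emit:
move_arm:
  increments:
    - [[0.003,0,0,0],[0.003,0,0,0],[0.003,0,0,0],[0,0,0,0],[0,0,0,0]]

```text
t: 13.1
tool_pos: [0.4909, -0.2106, 0.1341]
tool_rot: [-0.257, 1.555, 0.256]
contact_force: [-3.7, 1.0, 4.7]
opening: 0.0172
```

```bash
python3 -c "
from h import *
go([.4905,-.2097,.134]); lid()"
```

```text
t 13.1 p [ 0.4909 -0.2106  0.1341] axes x,y,z [[0.001, -0.001, -1.0], [-0.321, 0.947, -0.001], [0.947, 0.321, 0.0]]
shift tool units [ 0.0003  0.004  -0.0002] force [-3.7  1.   4.7] open 0.0172 q [-0.545 -0.069  1.926 -0.     1.284 -0.871]
scene 709 312 lid slope along can x,y; z [-0.0189 -0.0046  0.1114] extent x,y [[-0.031, -0.014, 0.109], [0.034, 0.033, 0.113]]
```

The canister is on the platform: the force has turned upward at +4.7 N and the lid is at z = 0.111. I'll open, then retreat straight up.

Emit:
move_arm:
  increments:
    - [[0,0,0,0],[0,0,0,0],[0,0,0,0],[0,0,0,0],[0,0,0,0],[0,0,0,0],[0,0,0,0],[0,0,0,0],[0,0,0,0],[0,0,0,0],[0,0,0,0],[0,0,0,0]]
  gripper: 0

```text
t: 14.15
tool_pos: [0.4906, -0.2103, 0.1328]
tool_rot: [-0.256, 1.555, 0.256]
contact_force: [0.5, 0.3, 0.9]
opening: 0.0853
```

Emit:
move_arm:
  increments:
    - [[-0.01,0,0,0],[-0.02,0,0,0],[-0.04,0,0,0],[-0.05,0,0,0],[-0.06,0,0,0],[-0.06,0,0,0],[-0.06,0,0,0],[-0.06,0,0,0],[-0.06,0,0,0],[-0.06,0,0,0],[-0.04,0,0,0],[-0.02,0,0,0],[0,0,0,0],[0,0,0,0],[0,0,0,0],[0,0,0,0]]

```text
t: 15.48
tool_pos: [0.4901, -0.2101, 0.2665]
tool_rot: [-0.255, 1.557, 0.258]
contact_force: [-0.3, 1.1, 1.1]
opening: 0.0855
```

```bash
python3 - <<'E'
from h import *
go([.49,-.21,.27])
im=lid(); cv2.imwrite("pics/s6.png",im["pixels"][:,:,::-1])
P=world(im); h=cv2.cvtColor(im["pixels"],cv2.COLOR_RGB2HSV); H=h[...,0].astype(int); H=np.where(H>170,H-180,H)
for n,c,zt,xy in(("red",1,.112,(.535,.275)),("green",64,.112,(.580,.145)),("yellow",27,.151,(.4905,-.2097))):
    m=(im["depth"]>0)&(abs(H-c)<10)&(h[...,1]>90)&(abs(P[...,2]-zt)<.005)&(np.hypot(P[...,0]-xy[0],P[...,1]-xy[1])<.05)
    print(n,m.sum(),P[m].mean(0).round(4),[np.round(a,1) for a in cv2.minAreaRect(P[m][:,:2].astype(np.float32)*1000)])
E
```

```text
t 15.48 p [ 0.4901 -0.2101  0.2665] axes x,y,z [[-0.002, 0.001, -1.0], [-0.321, 0.947, 0.002], [0.947, 0.321, -0.001]]
shift tool units [-0.0141  0.0004 -0.0001] force [-0.3  1.1  1.1] open 0.0855 q [-0.545 -0.179  1.799 -0.     1.524 -0.871]
scene 916 310 lid slope along can x,y; z [ 0.0085 -0.0041  0.1109] extent x,y [[-0.029, -0.014, 0.109], [0.034, 0.033, 0.112]]
red 168 [0.536  0.2747 0.1112] [array([535.5, 274.9]), array([17.9, 31.7]), np.float64(16.7)]
green 156 [0.5805 0.1453 0.1114] [array([580. , 145.1]), array([18. , 31.3]), np.float64(17.4)]
yellow 135 [ 0.4926 -0.2082  0.1502] [array([ 491.3, -209.4]), array([19.3, 31. ]), np.float64(21.4)]
```

View pics/s6.png

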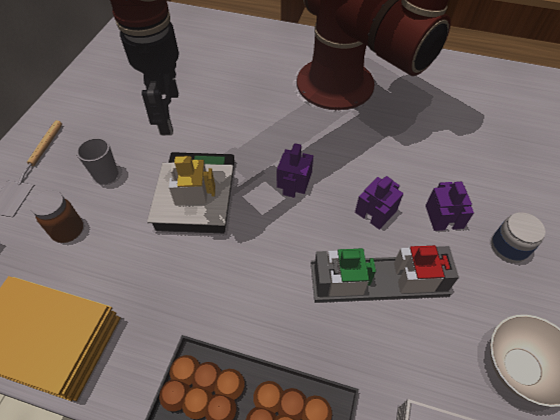

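Yellow (190,182) stands upright mid-platform, about 1 mm off centre. Red and green haven't moved, and the gripper is clear, so I'm handing in.

```bash
python3 -c "
from h import *
print(ctrl.finish_job())"
```

```text
the job is handed in; nothing more can be done
None
```

I lifted the yellow canister straight up by its grip bar, carried it over the row and set it down on the scale's platform. I then let go, backed off upward and handed the job in at about 15.5 s of the 42 s allowed; no verdict is reported.

**Last checks, from the scene camera:**
- **Yellow canister:** its bar centre is about 1 mm from the platform's centre. The lid is level to about 0.01 rad and at z = 0.111 m, so the canister stands on the platform.
- **Red and green canisters:** both bar centres are within 1 mm of their starting places, and both stand upright in the rack.
- **Gripper:** it is open and clear, with its tips about 10 cm above the top of the bar.

**Disagreeing checks:** with the canister still hanging over the scale, two fits showed a lid tilt. One was a first rough fit (0.1 rad), the other a fit from the mostly blocked top view (0.11–0.14 rad). A better fit on 436 scene points, and the fits after setting down, all showed it level to 0.02 rad or better. I did not take a top view after release.

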